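# Clear and start the craft-table timer

## Task

Set the white timer going while the glue dries: with the fingertips, lightly press the long bar-shaped key to clear it, let it come back up, then lightly press the large round key to start it, and draw the hand away. Do not press the small round key or the triangular key, and leave the glue stick, tape, scissors and bowl where they are.

Things in the scene. Friction and masses are not known exactly. Their poses are not given: they have to be found in the camera images.
- timer: white tabletop timer, 150 (its x) by 230 (its y) by 28 mm high, fixed to the table. Origin: centre of its underside, z up. The blank dark-green display fills its +y half; the four black keys stand 64 mm apart in x and 62 mm apart in y in a 2 by 2 block on its -y half. Which key is in which place changes from run to run, and so do the timer's position and yaw
- bar_key_top (a point): centre of the top face of the long bar-shaped key, 44 mm long (its y) by 14 mm wide (its x), black plastic: the clear key. When up, its flat top is 43 mm above the table, 12 mm above the off-white plate round it. The axes are the timer's; it is pressed straight down (-z) and moves with the press
- bar_key (a joint): how far the long bar-shaped key is pressed, m: 0 up, 0.008 fully down; it counts as pressed from 0.004. A spring returns it: 1.8 N starts it moving, about 4 N at 4 mm, 6 N fully down at a hard stop
- disc_key_top (a point): centre of the top face of the large round key, 34 mm across, black plastic: the start key. When up, its flat top is 43 mm above the table, 12 mm above the off-white plate round it. The axes are the timer's; it is pressed straight down (-z) and moves with the press
- disc_key (a joint): how far the large round key is pressed, m: 0 up, 0.008 fully down; it counts as pressed from 0.004. A spring returns it: 1.8 N starts it moving, about 4 N at 4 mm, 6 N fully down at a hard stop
- dot_key_top (a point): centre of the top face of the small round key, 18 mm across, black plastic: not to be pressed. When up, its flat top is 43 mm above the table, 12 mm above the off-white plate round it. The axes are the timer's; it is pressed straight down (-z) and moves with the press
- dot_key (a joint): how far the small round key is pressed, m: 0 up, 0.008 fully down; it counts as pressed from 0.004. A spring returns it: 1.8 N starts it moving, about 4 N at 4 mm, 6 N fully down at a hard stop
- tri_key_top (a point): centre of the top face of the triangular key, sides 35 mm, black plastic: not to be pressed. When up, its flat top is 43 mm above the table, 12 mm above the off-white plate round it. The axes are the timer's; it is pressed straight down (-z) and moves with the press
- tri_key (a joint): how far the triangular key is pressed, m: 0 up, 0.008 fully down; it counts as pressed from 0.004. A spring returns it: 1.8 N starts it moving, about 4 N at 4 mm, 6 N fully down at a hard stop
- bar_base: off-white square plate 54 by 54 by 3 mm fixed on the timer, under and round the long bar-shaped key, which it carries. Origin: centre of its underside, 28 mm above the table
- disc_base: off-white square plate 54 by 54 by 3 mm fixed on the timer, under and round the large round key, which it carries. Origin: centre of its underside, 28 mm above the table
- glue_stick: glue stick standing upright, 29 mm across, 83 mm tall, loose; green tube with a white cap, near the timer's -y end. Origin: centre of its underside
- tape_roll: roll of paper tape lying flat, 72 mm across, 24 mm high, loose; beyond the timer's +x edge. Origin: centre of its underside
- craft_tray: round cardboard bowl, 110 mm across, 35 mm high, loose; near the timer's +y end. Origin: centre of its underside
- scissors: closed scissors lying flat, about 145 mm long (along its y), 70 mm wide, 8 mm high, loose, green handles; by the timer's -x edge. Origin: near its pivot, on the table
Things that resemble listed ones, but are neither listed nor needed, are in the scene too. Several things look just like the glue_stick: the one meant starts farthest to the robot's left.

How it is judged (in metres and radians):
On the way, in this order (a step that is already met when the one before it is completed fails the run):
1. the bar key is pressed at least 4 mm by the fingers, with the large round key up (value of joint bar_key above 0.004 m and value of joint disc_key below 0.0015 m and contact force between the fingers and bar_base above 0.5 N), for 0.05 s.
2. the bar key is back up (value of joint bar_key below 0.0015 m), for 0.05 s.
3. the large round key is pressed at least 4 mm by the fingers, with the bar key up (value of joint disc_key above 0.004 m and value of joint bar_key below 0.0015 m and contact force between the fingers and disc_base above 0.5 N), for 0.05 s.
At the end, for the whole second after the job is handed in: All four keys are up again (within 1.5 mm), the glue stick still stands upright (within 0.2 rad), and the glue stick, tape, bowl and scissors are within 15 mm of where they began (value of joint each of bar_key, disc_key, dot_key, tri_key below 0.0015 m and distance of each of glue_stick, tape_roll, craft_tray, scissors from where it was at the start of the episode below 0.015 m and angle between glue_stick's own z axis and vertical below 0.2 rad); the robot touches nothing.
It fails at once if the small round key or the triangular key is pressed by more than 2 mm (value of joint any of dot_key, tri_key above 0.002 m).
It fails at once if a key is pressed harder than 20 N, or the timer's case is (contact force between anything else and bar_base above 20 N or contact force between anything else and disc_base above 20 N or contact force between anything else and timer above 20 N).
It fails at once if the glue stick, tape, bowl or scissors is moved by more than 15 mm, lifted or tipped over (not (distance of glue_stick from where it was at the start of the episode below 0.015 m) or not (distance of tape_roll from where it was at the start of the episode below 0.015 m) or not (distance of craft_tray from where it was at the start of the episode below 0.015 m) or not (distance of scissors from where it was at the start of the episode below 0.015 m) or angle between glue_stick's own z axis and vertical above 0.4 rad).
It also fails if it takes over 38 s, if anything falls off the work surface, if the arm or the gripper's body presses on something with over 40 N, if the wrist force passes 120 N, or if a joint passes its speed limit or range.

## Robot

A 7-joint arm with a two-finger parallel gripper is mounted at the origin on the work surface. World frame = base frame: x ahead of the robot, y to its left, z up, the work surface at z = 0. Lengths are in mm, angles in rad, forces in N, time in s.
With the tool pointing down it reaches from about 425 to 950 mm from the base axis. Payload 16.7 kg.
Tool frame: the origin (TCP) lies at the very end of the fingers, on their centre line; the grasp point (between the pads) lies 19 mm behind it; z points along the fingers, y is the direction in which the jaws open and shut (so a half turn about z gives the same grasp; the last joint's range is limited). The gripper opens to 94 mm and grips with 3 to 60 N. Pads are 16 mm wide; open, the fingers measure 119 mm over their backs; the gripper's body (75 mm by 177 mm) begins 78 mm behind the grasp point.
Start: joints at [-1.387, 0.426, 0.074, 1.606, -0.034, 1.111, -0.067], TCP at [220.519, 637.923, 205.467] pointing down, gripper open.
Joint ranges: [-2.85, 2.85], [-0.5, 2.14], [-1.23, 1.37], [0.21, 2.46], [-1.02, 4.16], [0.16, 2.05], [-2.73, 2.73]. Speed limits (rad/s): [1.89, 1.89, 2.39, 2.39, 3.01, 3.01, 3.01].

## Interface

Orientations are given as a rotation vector (axis times angle).
In Python, from bench import env gives the robot as it stands. The module is installed in compiled form; this text tells all that it offers.
- The arm moves only by the tool play_rows, never from a script. Its argument "series" is a list of rows, each an object with "offset": the shift along the tool's x, y, z in cm, a list of three; "turn": the turn, a rotation vector about the tool's x, y, z in rad, a list of three. In form: [{"offset": [dx, dy, dz], "turn": [ax, ay, az]}, ...]. A call has 1 to 12 rows; each row shifts and turns the pose as measured when the row begins, along the tool's axes as they then stand; what a row does not reach is not made up. A row lasts 1/8 s, in which the tool goes at most 62.5 mm and 10.7 degrees, less where a joint would pass 70% of its speed; a pose out of reach is approached as far as the arm can. A call is refused whole if a number of a shift passes 6.25 or a number of a turn 0.188, either way. A call with a gripper value outside its range is refused whole. "grip" is the closure, from -1 (fully open) to 1 (shut), set as the call begins (left out, the last holds). The fingers move at their own pace and stop on an object; the grip force is fixed at half the most. Time passes only in rows, so rows that do not move let the fingers close. It gives the time, the measured TCP pose, the force and the opening at its end, in the units of the state.
- env.get_state(): the state, without advancing time (a new reading comes with each control period).
- env.snapshot(name): name is "scene" or "top"; returns a dict with "img" (420x560x3 uint8, red, green, blue), "camera_matrix" (3x3 intrinsics, pixels), "position" and "orientation" of the camera in the world. Camera axes: x right, y up, looking along -z (the intrinsics and any distortion apply to the point x, -y, -z); pixel columns grow to the right and rows downward; lengths in mm; the calibration is good to about 2 mm. A picture is of the moment at which its call begins. There is no depth.
- env.close_job(): hands the job in, once; it reports no verdict.
The state is a dict: "clock": time; "joint_positions": joint angles; "qvel": joint speeds; "effort": joint torques, N m; "tcp_pos": TCP position; "orientation": TCP orientation; "force": force on the tool from outside, world axes, zero at the start; "moment": the same for the moment, N m; "width": finger opening in mm.
Only numpy, scipy, OpenCV 4.12 (cv2) and the standard library are available. Lean on these libraries where they do the work, as an engineer would, in place of code of your own. Each camera call takes 0.05 s, during which the arm holds its last target. There are 200 camera calls.

## Working session

There is one attempt and no reset: what is moved stays moved. The work goes in short steps, Python scripts to look and compute and a tool call to move; the robot and the scene stay as the last step left them, time stands still between calls to the robot, and variables do not carry over. Pictures are saved under pics/ and viewed, about 8 in all and at most 12, crops included, and the job is handed in when it is done.

Besides the shell and the picture viewer there is one more tool, called after "Call:" as name([rows], argument=value, ...), one row to a line, values as JSON. play_rows: Moves the arm, as the interface text tells. Its arguments: {"type":"object","properties":{"series":{"type":"array","items":{"type":"object","properties":{"offset":{"type":"array","items":{"type":"number"}},"turn":{"type":"array","items":{"type":"number"}}}}},"grip":{"type":"number"}},"required":["series"]}

```bash
mkdir -p pics
cat > h.py <<'E'
import numpy as np,cv2
from scipy.spatial.transform import Rotation as R
from bench import env
def snap(n,f):
    s=env.snapshot(n); cv2.imwrite(f,s['img'][:,:,::-1]); np.savez('last_'+n,K=s['camera_matrix'],p=s['position'],o=s['orientation'],img=s['img']); print({k:v for k,v in s.items() if k!='img'})
def ray(n,uv,z):
    d=np.load('last_'+n+'.npz'); o=np.array(d['o']); M=R.from_rotvec(o).as_matrix() if o.size==3 else (o if o.shape==(3,3) else R.from_quat(o).as_matrix())
    c=np.linalg.solve(d['K'],[uv[0],uv[1],1]); v=M@np.array([c[0],-c[1],-c[2]]); p=d['p']; return p+v*(z-p[2])/v[2]
E
python3 - <<'E'
from h import *
snap('top','pics/t1.png');snap('scene','pics/s1.png');print(env.get_state())
E
```

```text
{'camera_matrix': array([[544.11653772,   0.        , 284.91152559],
       [  0.        , 544.11653772, 205.09062545],
       [  0.        ,   0.        ,   1.        ]]), 'position': array([ 390.05762263,   77.5315469 , 1125.14220189]), 'orientation': array([ 0.1316923 , -0.13398966, -1.57722745])}
{'camera_matrix': array([[481.6598161 ,   0.        , 280.98355751],
       [  0.        , 481.6598161 , 215.61745088],
       [  0.        ,   0.        ,   1.        ]]), 'position': array([1081.99028995,  688.60231836,  745.08461241]), 'orientation': array([0.35610483, 1.01323717, 2.24668428])}
{'clock': 0.1, 'joint_positions': array([-1.38748005,  0.4266431 ,  0.0738587 ,  1.60654372, -0.03410099,
        1.11080095, -0.06707643]), 'qvel': array([-2.47142513e-03, -2.60060335e-04,  1.22439626e-04,  2.54252224e-05,
        1.42899218e-03,  2.37336096e-04, -5.56312062e-04]), 'effort': array([ 9.56280070e-03, -9.37469745e+01,  3.67874891e+00, -4.55039263e+01,
       -4.84931166e-02,  1.67182193e-02,  1.77201673e-05]), 'tcp_pos': array([220.4263491 , 637.57418358, 204.86307667]), 'orientation': array([-5.20380113e-01, -3.09808277e+00,  1.77564775e-03]), 'force': array([-0.49608816,  0.52246529, -0.35648413]), 'moment': array([ 0.00967317, -0.01690378, -0.01205647]), 'width': 93.90012115729456}
```

View pics/t1.png

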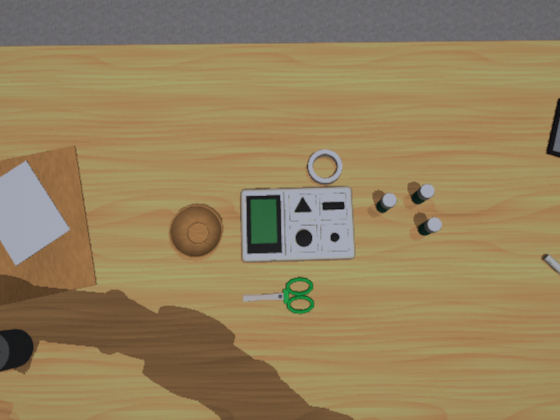

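View pics/s1.png

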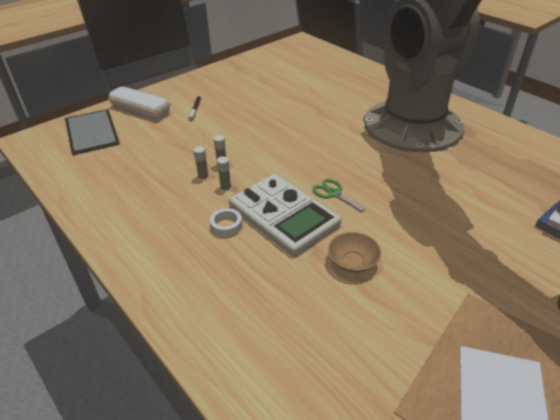

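The top view shows the timer at about (298,224), with its display towards the image left. The keys are the triangle at (302,206), bar (333,206), large disc (304,239) and small dot (335,237). The glue-stick lookalikes are at (386,203), (423,194) and (430,227). The leftmost (386,203) is nearest the timer and farthest to the robot's left, so it is the one meant. I'll enlarge that area to confirm.

Run:
```python
from h import *
im=cv2.imread('pics/t1.png')[140:320,230:450]
cv2.imwrite('pics/c1.png',cv2.resize(im,None,fx=3.6,fy=3.2,interpolation=cv2.INTER_CUBIC))
g=cv2.cvtColor(cv2.imread('pics/t1.png'),cv2.COLOR_BGR2GRAY)
n,l,s,c=cv2.connectedComponentsWithStats((g<45).astype(np.uint8)[180:265,285:355])
for i in range(1,n):
    if s[i,4]>15:
        uv=c[i]+[285,180]; print(s[i],uv.round(1),ray('top',uv,43).round(1))
```

```text
[ 11  19  15  13 103] [302.3 206.4] [571.5  39.8  43. ]
[ 38  22  21   7 129] [333.2 205.4] [573.  -22.4  43. ]
[ 11  50  16  16 191] [303.5 237.7] [508.2  38.6  43. ]
[46 53  8  8 51] [334.3 236.8] [509.4 -23.   43. ]
```

View pics/c1.png

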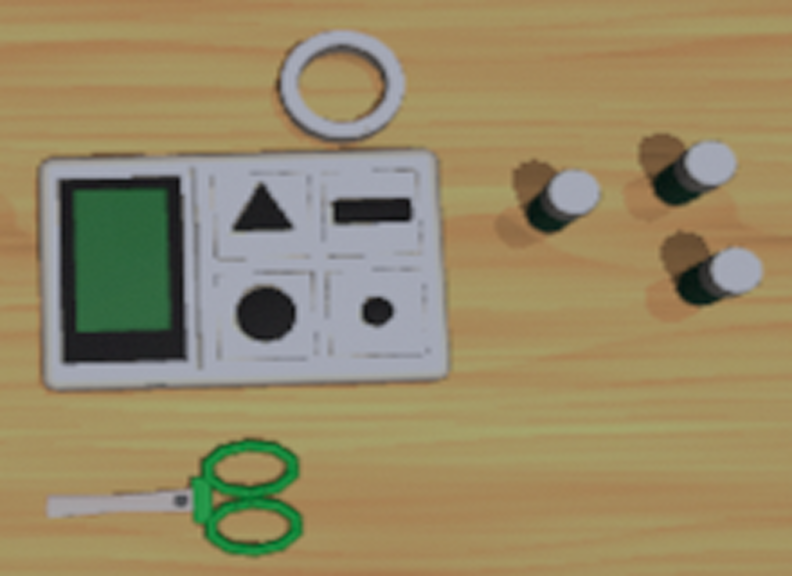

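The crop confirms the layout. The bar is at world (573,-22), the disc at (508,39), and yaw is about 1°. The glue stick meant is the one nearest the timer, and the fingers stay clear of it. Next I close the gripper, square up the yaw and head over.

Call:
play_rows([
  {"offset":[0,0,0],"turn":[0,0,-0.167]},
  {"offset":[0,0,0],"turn":[0,0,-0.167]},
  {"offset":[-2.5,-4,0],"turn":[0,0,0]},
  {"offset":[-3,-4.5,0],"turn":[0,0,0]},
  {"offset":[-3,-4.5,0],"turn":[0,0,0]},
  {"offset":[-3,-4.5,0],"turn":[0,0,0]},
  {"offset":[-3,-4.5,0],"turn":[0,0,0]},
  {"offset":[-3,-4.5,0],"turn":[0,0,0]},
  {"offset":[-3,-4.5,0],"turn":[0,0,0]},
  {"offset":[-3,-4.5,0],"turn":[0,0,0]},
  {"offset":[-3,-4.5,0],"turn":[0,0,0]},
  {"offset":[0,0,0],"turn":[0,0,0]},
], grip=1)

```text
clock: 1.6
tcp_pos: [496.7, 226.5, 202.2]
orientation: [0.022, -3.139, 0.009]
force: [-0.1, 0.2, -0.7]
width: 0.2
```

Call:
play_rows([
  {"offset":[-1.5,-5,1],"turn":[0,0,0]},
  {"offset":[-1.5,-5,1.5],"turn":[0,0,0]},
  {"offset":[-1.5,-5,1.5],"turn":[0,0,0]},
  {"offset":[-1.5,-5,1.5],"turn":[0,0,0]},
  {"offset":[-1.5,-4.5,1.5],"turn":[0,0,0]},
  {"offset":[0,0,0],"turn":[0,0,0]},
  {"offset":[0,0,0],"turn":[0,0,0]},
])

```text
clock: 2.48
tcp_pos: [576.1, -19.7, 129.8]
orientation: [0.032, -3.137, 0.007]
force: [0.3, -0.3, 0.5]
width: 0.4
```

Run:
```python
from h import *
s=env.get_state();p=s['tcp_pos'];r=R.from_rotvec(s['orientation'])
print(p,s['force'],'xy tool cm to bar',r.inv().apply(np.array([573,-22.4,60])-p)/10, r.as_matrix().round(3))
```

```text
[576.11377974 -19.65904616 129.82816233] [ 0.30737106 -0.29186069  0.51883346] xy tool cm to bar [ 0.28335088 -0.23835894  6.98532063] [[-1.    -0.02  -0.005]
 [-0.02   1.    -0.004]
 [ 0.005 -0.004 -1.   ]]
```

Call:
play_rows([
  {"offset":[0.3,-0.2,2.5],"turn":[0,0,0]},
  {"offset":[0,0,2.5],"turn":[0,0,0]},
  {"offset":[0,0,2],"turn":[0,0,0]},
  {"offset":[0,0,0],"turn":[0,0,0]},
  {"offset":[0,0,0],"turn":[0,0,0]},
])

```text
clock: 3.1
tcp_pos: [573.3, -14.0, 60.3]
orientation: [0.047, -3.139, 0.002]
force: [0.8, -0.3, 0.4]
width: 0.6
```

Run:
```python
from h import *
snap('scene','pics/s2.png')
im=cv2.imread('pics/s2.png')[130:280,180:380]
cv2.imwrite('pics/c2.png',cv2.resize(im,None,fx=4,fy=4,interpolation=cv2.INTER_CUBIC))
print(env.get_state()['tcp_pos'])
```

```text
{'camera_matrix': array([[481.6598161 ,   0.        , 280.98355751],
       [  0.        , 481.6598161 , 215.61745088],
       [  0.        ,   0.        ,   1.        ]]), 'position': array([1081.99028995,  688.60231836,  745.08461241]), 'orientation': array([0.35610483, 1.01323717, 2.24668428])}
[573.34434587 -13.94934282  60.35381845]
```

View pics/c2.png

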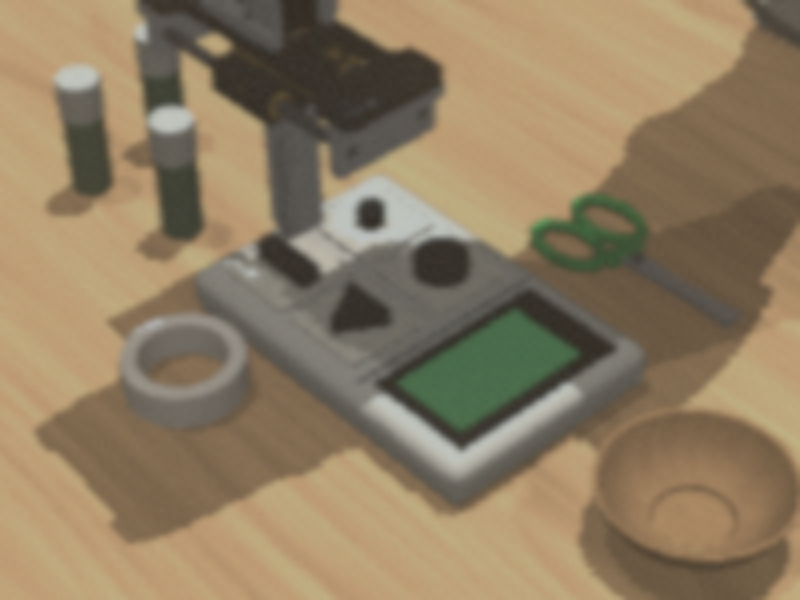

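The fingertip is at crop (297,228), just above the bar at (288,260), with the neighbours clear. y reads 8 mm off, so I cross-check with the scene camera and correct.

Run:
```python
from h import *
for n,c in dict(bar=(288,260),disc=(441,261),tri=(361,312),dot=(371,213)).items(): print(n,ray('scene',(c[0]/4+180,c[1]/4+130),43))
print('tip',ray('scene',(297/4+180,228/4+130),60))
```

```text
bar [581.27141799 -13.05385436  43.        ]
disc [516.15660018  46.20019017  43.        ]
tri [579.08816752  50.08802671  43.        ]
dot [517.43174835 -14.89574308  43.        ]
tip [571.68508281 -15.41290808  60.        ]
```

Call:
play_rows([
  {"offset":[0,-0.8,0],"turn":[0,0,0]},
  {"offset":[0,0,0],"turn":[0,0,0]},
])

```text
clock: 3.4
tcp_pos: [574.3, -22.3, 61.8]
orientation: [0.047, -3.141, 0.001]
force: [-0.3, 0.2, 0.0]
width: 0.7
```

The scene-camera readings include the dark sides of the keys, which pulls them towards the camera by about 5-7 mm. With that allowed for, the two views agree to about 4 mm, giving the bar at about (575,-21). The TCP is over it, so I descend in small steps.

Call:
play_rows([
  {"offset":[0,0,0.7],"turn":[0,0,0]},
  {"offset":[0,0,0.5],"turn":[0,0,0]},
  {"offset":[0,0,0],"turn":[0,0,0]},
])

```text
clock: 3.78
tcp_pos: [574.3, -22.4, 49.1]
orientation: [-0.046, 3.141, -0.001]
force: [-0.4, -0.8, 0.1]
width: 0.5
```

Call:
play_rows([
  {"offset":[0,0,0.4],"turn":[0,0,0]},
  {"offset":[0,0,0.3],"turn":[0,0,0]},
  {"offset":[0,0,0],"turn":[0,0,0]},
])

```text
clock: 4.15
tcp_pos: [574.4, -22.4, 41.6]
orientation: [-0.046, 3.141, -0.001]
force: [-0.9, 0.1, 2.8]
width: 0.1
```

Contact: 2.8 N at z 41.6, which fits the spring. Pressing on towards 37.5.

Call:
play_rows([
  {"offset":[0,0,0.2],"turn":[0,0,0]},
  {"offset":[0,0,0.2],"turn":[0,0,0]},
  {"offset":[0,0,0.1],"turn":[0,0,0]},
])

```text
clock: 4.53
tcp_pos: [574.4, -22.3, 36.7]
orientation: [-0.046, 3.141, -0.001]
force: [-2.6, -0.1, 5.2]
width: 0.4
```

5.2 N at 6.3 mm travel means the key is pressed. Hold one row, then lift straight up.

Call:
play_rows([
  {"offset":[0,0,0],"turn":[0,0,0]},
  {"offset":[0,0,-1],"turn":[0,0,0]},
  {"offset":[0,0,-2],"turn":[0,0,0]},
  {"offset":[0,0,-2],"turn":[0,0,0]},
  {"offset":[0,0,0],"turn":[0,0,0]},
  {"offset":[3,3,0],"turn":[0,0,0]},
  {"offset":[3,3,0],"turn":[0,0,0]},
  {"offset":[0,0,0],"turn":[0,0,0]},
  {"offset":[0,0,0],"turn":[0,0,0]},
])

```text
clock: 5.65
tcp_pos: [510.9, 36.9, 87.8]
orientation: [-0.046, 3.141, -0.002]
force: [-0.3, 0.3, 0.3]
width: 0.3
```

Run:
```python
from h import *
s=env.get_state();p=s['tcp_pos'];r=R.from_rotvec(s['orientation'])
print(p,s['force'],'tool cm to disc',r.inv().apply(np.array([510,39.5,55])-p)/10)
snap('scene','pics/s3.png')
im=cv2.imread('pics/s3.png')[130:280,180:380]
cv2.imwrite('pics/c3.png',cv2.resize(im,None,fx=4,fy=4,interpolation=cv2.INTER_CUBIC))
```

```text
[510.85475934  36.9058917   87.79255331] [-0.26527361  0.33888468  0.28526074] tool cm to disc [0.07835991 0.26564519 3.27893397]
{'camera_matrix': array([[481.6598161 ,   0.        , 280.98355751],
       [  0.        , 481.6598161 , 215.61745088],
       [  0.        ,   0.        ,   1.        ]]), 'position': array([1081.99028995,  688.60231836,  745.08461241]), 'orientation': array([0.35610483, 1.01323717, 2.24668428])}
```

View pics/c3.png

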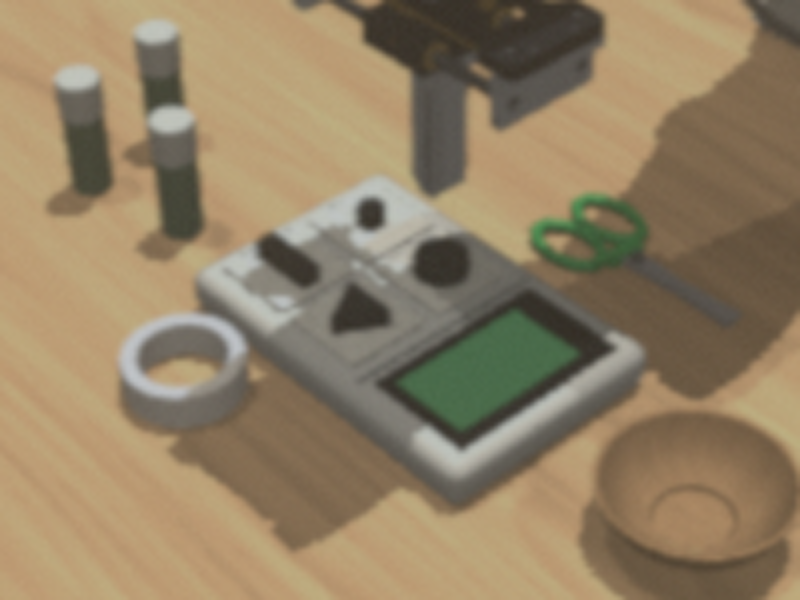

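The bar at crop (288,260) looks as it did before the press, so it is up again. The fingertip at (438,188) is above the disc at (441,262), and nothing else has moved. Going down on the disc.

Call:
play_rows([
  {"offset":[0.1,0.3,1.5],"turn":[0,0,0]},
  {"offset":[0,0,1.5],"turn":[0,0,0]},
  {"offset":[0,0,0.7],"turn":[0,0,0]},
  {"offset":[0,0,0],"turn":[0,0,0]},
])

```text
clock: 6.2
tcp_pos: [509.9, 38.3, 46.7]
orientation: [0.042, -3.14, 0.004]
force: [-0.4, 0.4, 0.1]
width: 0.1
```

Call:
play_rows([
  {"offset":[0,0,0.3],"turn":[0,0,0]},
  {"offset":[0,0,0.2],"turn":[0,0,0]},
  {"offset":[0,0,0],"turn":[0,0,0]},
])

```text
clock: 6.58
tcp_pos: [510.2, 38.1, 41.8]
orientation: [0.041, -3.14, 0.003]
force: [-0.6, 0.0, 3.2]
width: 0.0
```

Call:
play_rows([
  {"offset":[0,0,0.2],"turn":[0,0,0]},
  {"offset":[0,0,0.2],"turn":[0,0,0]},
  {"offset":[0,0,0.1],"turn":[0,0,0]},
  {"offset":[0,0,0],"turn":[0,0,0]},
])

```text
clock: 7.08
tcp_pos: [510.2, 38.1, 37.0]
orientation: [0.041, -3.14, 0.003]
force: [-3.0, -0.5, 5.2]
width: 0.4
```

The disc went down 6 mm at 5.2 N. Drawing the hand away.

Call:
play_rows([
  {"offset":[0,0,-1],"turn":[0,0,0]},
  {"offset":[0,0,-3],"turn":[0,0,0]},
  {"offset":[0,0,-4],"turn":[0,0,0]},
  {"offset":[0,0,-4],"turn":[0,0,0]},
  {"offset":[0,4,-3],"turn":[0,0,0]},
  {"offset":[0,5,0],"turn":[0,0,0]},
  {"offset":[0,5,0],"turn":[0,0,0]},
  {"offset":[0,5,0],"turn":[0,0,0]},
  {"offset":[0,0,0],"turn":[0,0,0]},
  {"offset":[0,0,0],"turn":[0,0,0]},
  {"offset":[0,0,0],"turn":[0,0,0]},
])

```text
clock: 8.45
tcp_pos: [506.6, 232.4, 198.2]
orientation: [-0.034, 3.136, 0.0]
force: [-1.3, -0.1, -0.9]
width: -0.2
```

Run:
```python
from h import *
snap('top','pics/t4.png')
im=cv2.imread('pics/t4.png')[140:320,160:450]
cv2.imwrite('pics/c4.png',cv2.resize(im,None,fx=2.75,fy=2.75,interpolation=cv2.INTER_CUBIC))
s=env.get_state();print(s['tcp_pos'],s['force'],abs(s['qvel']).max())
```

```text
{'camera_matrix': array([[544.11653772,   0.        , 284.91152559],
       [  0.        , 544.11653772, 205.09062545],
       [  0.        ,   0.        ,   1.        ]]), 'position': array([ 390.05762263,   77.5315469 , 1125.14220189]), 'orientation': array([ 0.1316923 , -0.13398966, -1.57722745])}
[506.62501523 232.15707563 198.2004941 ] [-0.15415541  1.01439576  0.10127441] 0.0036880159043055374
```

View pics/c4.png

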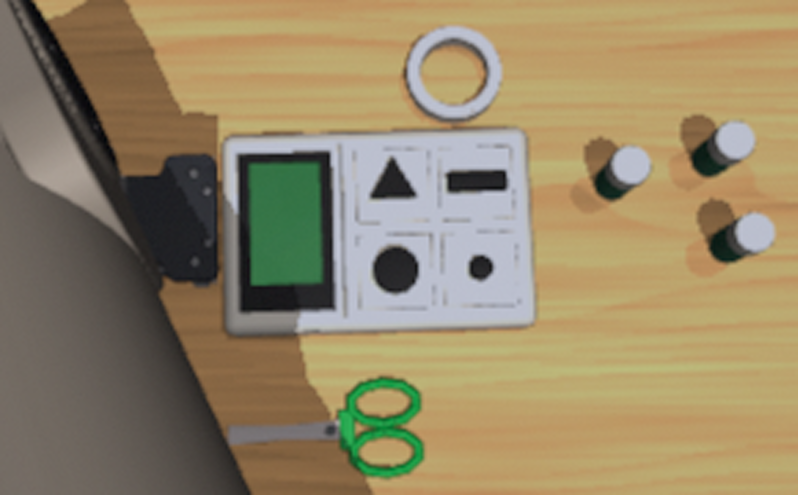

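The hand is clear to the left at z 198. The keys (bar (476,181), disc (395,270)), glue stick (625,172), tape (453,73) and scissors are all where they began. The bowl is hidden under the arm but far below it. Handing in.

```bash
python3 -c "
from bench import env
env.close_job();s=env.get_state();print(s['clock'],s['force'])"
```

```text
the job is handed in; nothing more can be done
the job is handed in; nothing more can be done
```

I pressed the bar key and let it come back up, then pressed the large round key, drew the hand away and handed the job in at about 8.5 s. No verdict is reported.

- **Presses:** the bar key went down about 6.3 mm at 5.2 N and the round key about 6 mm at 5.2 N. Both match the spring figures given for the keys. Travel is worked out from the fingertip height, since the key joints can't be read directly.
- **Last checks:** the final top view showed the glue stick, tape and scissors in their starting places, and the keys looked unchanged. The hand was about 200 mm up with almost no force on it.
- **Not confirmed:** the arm hid the bowl in the final view. It had not moved in the view taken before the second press, and the hand stayed well above it afterwards.
- **Disagreements:** the scene camera first put the keys about 8 mm (in x and in y) from the top camera, because the dark key sides were included. With that allowed for they agreed to about 4 mm. The hand also came down to the bar 8 mm off in y, and I corrected that before pressing.

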